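# Set the pouring tower's glass shelf for the next glass and clamp it

### The arm

A 7-joint arm with a two-finger parallel gripper is mounted at the origin on a cart in front of the work surface, level with it; the furniture and walls round the work are solid. World frame = base frame: x ahead of the robot, y to its left, z up, the work surface at z = 0. Lengths are in m, angles in rad, forces in N, time in s.
With the tool pointing down it reaches from about 0.35 to 0.9 m from the base axis. Payload 19.9 kg.
Tool frame: the origin (TCP) lies between the finger pads; the fingertips stand 19 mm ahead of it and the grasp point (between the pads) is the TCP; z points along the fingers, y is the direction in which the jaws open and shut (so a half turn about z gives the same grasp; the last joint's range is limited). The gripper opens to 94 mm and grips with 3 to 60 N. Pads are 16 mm wide; open, the fingers measure 119 mm over their backs; the gripper's body (75 mm by 177 mm) begins 78 mm behind the grasp point.
Start: joints at [-1.218, 0.417, -0.01, 1.614, 0.005, 1.111, -0.053], TCP at [0.24, 0.577, 0.224] pointing down, gripper open.
Joint ranges: [-2.81, 2.81], [-0.39, 2.02], [-1.27, 1.25], [0.06, 2.57], [-1.19, 4.33], [0.19, 2], [-2.82, 2.82]. Speed limits (rad/s): [1.89, 1.89, 2.39, 2.39, 3.01, 3.01, 3.01].

### API

Orientations are given as a 3x3 rotation matrix whose columns are the frame's x, y, z axes.
In Python, from rig import robot gives the robot as it stands. Calls block until the motion is done:
- robot.move_ptp(position, orientation): joint-space move of the TCP to a pose.
- robot.move_linear(position, velocity=0.15, frame=None, threshold=None): straight line of the TCP; frame=None keeps the orientation; velocity is the mean speed in m/s. With threshold (N) it stops when the force on the tool has changed by that much, and returns True; else False.
- robot.goto_joints(angles): joint-space move.
- robot.gripper_to(opening): finger opening in m; the grip force is fixed at half the most; returns when the fingers have stopped.
- robot.pause(seconds).
- robot.ik(position, orientation): joint angles nearest the present ones, or None.
- robot.get_state(): the state.
- robot.grab_frame(name): name is "scene" or "top" or "wrist"; returns the picture (480x640x3 uint8, red, green, blue); there is no depth.
- robot.camera_info(name): a dict with "fx", "fy", "cx", "cy" (pixels), "rvec" (rotation vector, rad) and "tvec" (3), from world to camera coordinates, as OpenCV has them. Camera axes: x right, y down, z forward; pixel columns grow to the right and rows downward; lengths in m; the calibration is good to about 2 mm. A picture is of the moment at which its call begins: read the wrist's pose just before it. camera_info takes no time and is no camera call; for the wrist camera it gives the pose at the moment of the call.
A pose or a line that the arm cannot do raises robot.PlanningError and nothing moves.
- robot.sign_off(): hands the job in, once; it reports no verdict.
The state is a dict: "time": time; "qpos": joint angles; "joint_vel": joint speeds; "effort": joint torques, N m; "ee_pos": TCP position; "tool_rot": TCP orientation; "force": force on the tool from outside, world axes, zero at the start; "moment": the same for the moment, N m; "opening": finger opening in m.
Only numpy, scipy, OpenCV 4.12 (cv2) and the standard library are available. Lean on these libraries where they do the work, as an engineer would, in place of code of your own. Each camera call takes 0.05 s, during which the arm holds its last target.

### The job

Set the pouring tower's glass shelf for the glass that is next in line on the bar mat, the one nearest the tower: tall beer glass, lowest ring on the column; stemmed goblet, middle ring; short tumbler, top ring. The loose shelf drops if let go, so lift it by the knob of its open cam lever until the top edge of its collar is level with that ring, and keep it there while you swing the lever fully closed. Finish still holding the knob, with the lever closed and the shelf on the ring, and leave the glasses as they stand.

Things in the scene. Friction and masses are not known exactly. Their poses are not given: they have to be found in the camera images.
- tower: fixed pouring tower: steel plate 130 x 205 x 12 mm, upright steel column 28 mm thick, brass head 0.27 to 0.33 m up, faucet with spout (mouth 255 mm up, handle top 372 mm up) 95 mm from the column on the tower's -y side. Origin on the column's axis on the work surface, z up; its -x side, with the lever, faces roughly the robot; yaw varies
- ring_low (a point): lowest of the three dark rings engraved round the column, on the column axis, 110 mm above the surface: for the tall beer glass
- ring_mid (a point): middle ring, 156 mm above the surface: for the goblet
- ring_high (a point): top ring, 186 mm above the surface: for the tumbler
- glass_shelf (a joint): height (m) of the sliding glass shelf above its lowest position, 0 to 0.135; starts at 0; with the lever open it falls back (0.5 to 0.75 kg, hardly any friction). Its collar's top edge meets the rings at 0.035, 0.081 and 0.111. Shelf: collar 50 mm high and wide round the column, and an arm to a round gridded disc 80 mm wide below the spout
- collar_top (a point): centre of the collar's top edge, on the column axis; 75 mm above the surface when the shelf is down; this edge goes to the ring
- clamp_lever (a joint): angle (rad) of the cam lever about a vertical pivot on the collar: 0 open, 1.25 fully closed (stop). Starts between 0 and 0.3. Closing turns it counterclockwise seen from above. From about 0.35 its cam bears on the column and clamps the shelf, so do not lift then; at most about 15 N at the knob, easing towards the stop, where it stays; left half closed it springs back
- lever_pivot (a point): pivot of the lever, on its vertical axis, 32 mm from the column axis towards the tower's -x, at the height of the arm; it rises with the shelf
- lever_knob: upright black knob at the lever's free end, 22 mm thick, 52 mm tall, its axis 88 mm from the pivot, free from above and all round; origin at the centre of its underside, 64 mm above the surface when the shelf is down. The shelf is lifted and the lever swung by it; it may turn between the fingers
- knob_grip (a point): point on the knob's axis at which to grip it, 30 mm above its underside, 22 mm below its top
- next_place (a point): centre of the place nearest the tower on the black ribbed rubber bar mat (100 x 285 x 5 mm, lying roughly along y, to the robot's left of the tower); the glass standing here is the next one; the others stand about 93 and 186 mm further along the mat
- tumbler: short straight clear glass, 64 mm wide, 84 mm tall, origin at the centre of its foot
- goblet: small clear glass on a stem, 53 mm wide, 114 mm tall, origin at the centre of its foot
- beer_glass: tall slim clear glass, 60 mm wide, 160 mm tall, origin at the centre of its foot

How it is judged:
On the way:
1. held by the knob, lever still open, the shelf's collar is level with the ring for the glass next in line (contact force between the fingers and lever_knob above 1 N and value of joint clamp_lever below 0.6 rad and ((horizontal distance between beer_glass and next_place below 0.04 m and z of collar_top in the frame of ring_low between -0.006 and 0.006 m) or (horizontal distance between goblet and next_place below 0.04 m and z of collar_top in the frame of ring_mid between -0.006 and 0.006 m) or (horizontal distance between tumbler and next_place below 0.04 m and z of collar_top in the frame of ring_high between -0.006 and 0.006 m))), for 0.2 s.
At the end, for the whole second after the job is handed in: the collar's top edge is within 6 mm of the ring that belongs to the glass standing at the place nearest the tower, the lever is within 0.12 rad of its closed stop, the fingers still hold the knob, and all glasses stand upright where they were (((horizontal distance between beer_glass and next_place below 0.04 m and z of collar_top in the frame of ring_low between -0.006 and 0.006 m) or (horizontal distance between goblet and next_place below 0.04 m and z of collar_top in the frame of ring_mid between -0.006 and 0.006 m) or (horizontal distance between tumbler and next_place below 0.04 m and z of collar_top in the frame of ring_high between -0.006 and 0.006 m)) and value of joint clamp_lever above 1.13 rad and contact force between the fingers and lever_knob above 1 N and angle between each of tumbler, goblet, beer_glass's own z axis and vertical below 0.15 rad); the arm keeps its last pose, push and grip.
It fails at once if a glass was pushed from its place or tipped (distance of any of tumbler, goblet, beer_glass from where it was at the start of the episode above 0.02 m or angle between any of tumbler, goblet, beer_glass's own z axis and vertical above 0.3 rad).
It also fails if it takes over 38 s, if anything falls off the work surface, if the arm or the gripper's body presses on something with over 40 N, if the wrist force passes 120 N, or if a joint passes its speed limit or range.

## Working session

There is one attempt and no reset: what is moved stays moved. The work goes in short steps, each a Python script; the robot and the scene stay as the last script left them, time stands still between calls to the robot, and variables do not carry over. Pictures are saved under pics/ and viewed, and the job is handed in when it is done.

```bash
mkdir -p pics; ls; python3 - <<'E'
from rig import robot
import cv2
for n in("scene","top","wrist"):
    print(n,{k:(v if not hasattr(v,'tolist') else v.tolist()) for k,v in robot.camera_info(n).items()})
    cv2.imwrite(f"pics/{n}0.png",robot.grab_frame(n)[:,:,::-1])
s=robot.get_state();print(s)
E
```

```text
pics
scene {'fx': 609.9539212220222, 'fy': 609.9539212220222, 'cx': 320.53085887867854, 'cy': 238.73816546038697, 'rvec': [0.6597436345094838, -2.862398559118442, 0.7419405704235776], 'tvec': [0.6094002109988137, 0.04015139944343713, 1.3668547613224347]}
top {'fx': 618.0910991760821, 'fy': 618.0910991760821, 'cx': 319.343424815997, 'cy': 244.53478327408777, 'rvec': [2.1132464734619614, -2.1663335863605235, 0.13492504318424048], 'tvec': [0.3292137643054584, 0.5307652727800941, 1.218661089320216]}
wrist {'fx': 383.3436260016912, 'fy': 383.3436260016912, 'cx': 321.46264174184734, 'cy': 236.4078539974902, 'rvec': [-2.4198134679199854, -1.6132847980776543, -0.2167500646231134], 'tvec': [-0.6225967389496591, -0.02728667612322818, 0.3924011835866181]}
{'time': 0.15, 'qpos': array([-1.21745615,  0.4178511 , -0.0103356 ,  1.61398502,  0.00472631,
        1.11071301, -0.05295982]), 'joint_vel': array([ 0.00036182, -0.00359037, -0.00018319, -0.0034233 , -0.00045146,
       -0.00124795, -0.00132958]), 'effort': array([ 7.06748924e-04, -8.51543212e+01,  6.39092401e-01, -4.26140141e+01,
       -4.88596607e-02,  1.71947636e-02,  7.64914898e-05]), 'ee_pos': array([0.24031003, 0.57667867, 0.22398134]), 'tool_rot': array([[-9.23092344e-01,  3.84578274e-01, -2.75945086e-04],
       [ 3.84578362e-01,  9.23091918e-01, -8.91380107e-04],
       [-8.80827439e-05, -9.28948661e-04, -9.99999565e-01]]), 'force': array([-0.77811847,  0.0154648 , -0.18996396]), 'moment': array([-0.03095021,  0.01239584,  0.00807812]), 'opening': 0.09398371533478551}
```

View pics/scene0.png

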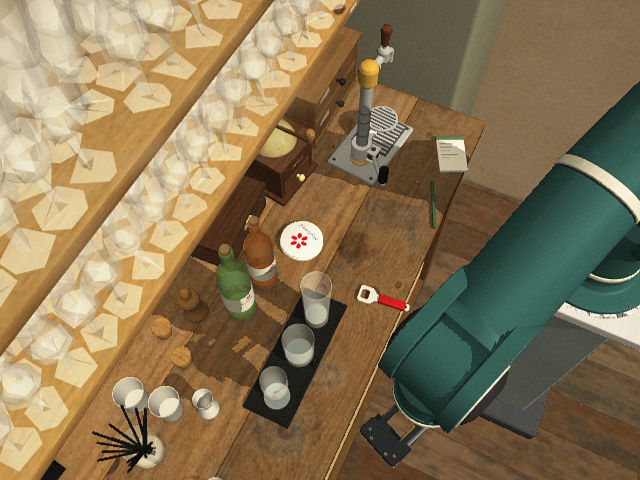

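View pics/top0.png

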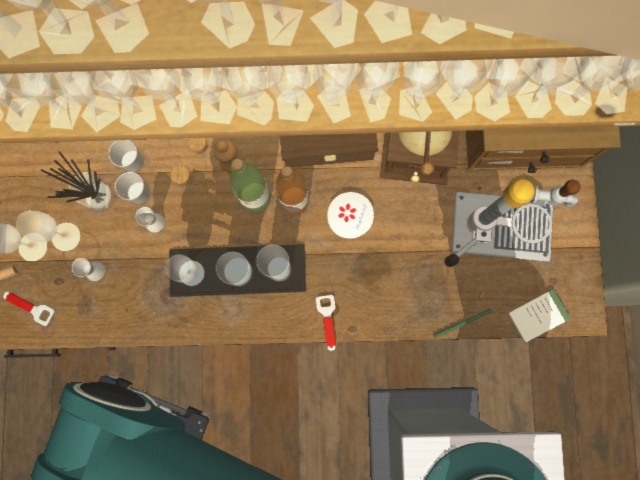

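View pics/wrist0.png

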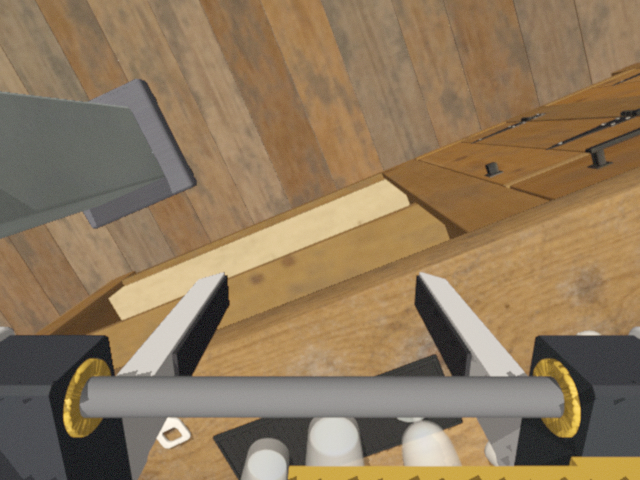

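Scene picture: tower at about (365,130), knob at (383,175), and three glasses on the mat with the nearest at (316,300), which looks tall. I'll zoom in to confirm and get pixel positions.

```bash
python3 - <<'E'
import cv2
a=cv2.imread("pics/scene0.png");b=cv2.imread("pics/top0.png")
cv2.imwrite("pics/z1.png",cv2.resize(a[255:435,235:365],None,fx=3.3,fy=3.3,interpolation=cv2.INTER_CUBIC)) 
cv2.imwrite("pics/z2.png",cv2.resize(a[10:200,310:440],None,fx=3,fy=3,interpolation=cv2.INTER_CUBIC)) 
cv2.imwrite("pics/z3.png",cv2.resize(b[165:275,430:590],None,fx=5,fy=5,interpolation=cv2.INTER_CUBIC)) 
E
```

```text
(no output)
```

View pics/z1.png

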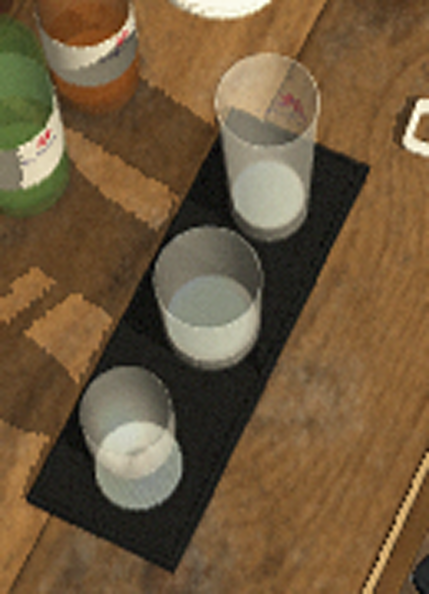

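View pics/z2.png

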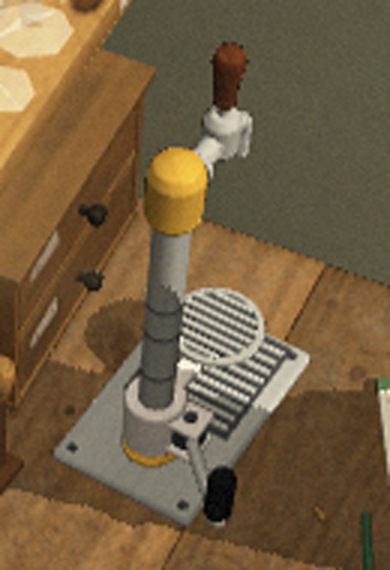

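View pics/z3.png

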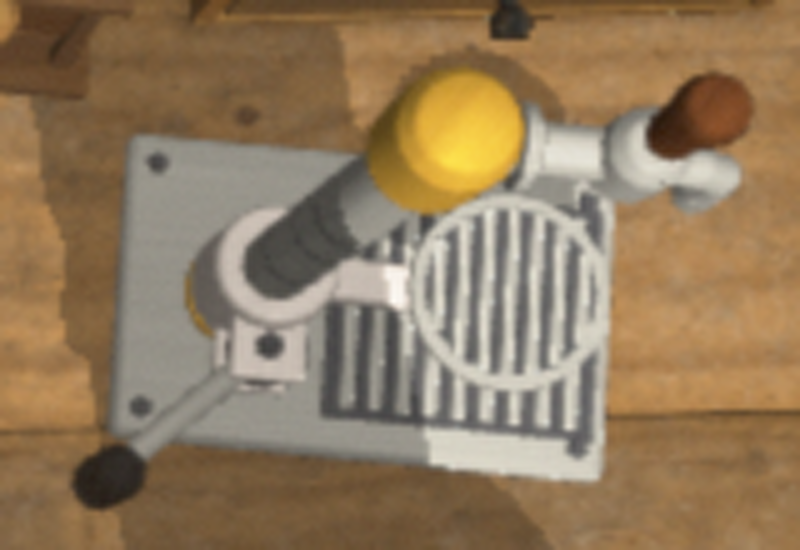

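```bash
cat > h.py <<'E'
import numpy as np, cv2
from rig import robot
def P(n):
    c=robot.camera_info(n);K=np.array([[c['fx'],0,c['cx']],[0,c['fy'],c['cy']],[0,0,1]])
    R=cv2.Rodrigues(np.array(c['rvec'],float))[0];return K,R,np.array(c['tvec'],float)
def onz(n,uv,z):
    K,R,t=P(n);d=R.T@np.linalg.inv(K)@[*uv,1];o=-R.T@t
    return o+d*(z-o[2])/d[2]
def tri(a,b,n=("scene","top")):
    M=[np.hstack([R,t[:,None]]) for K,R,t in (P(n[0]),P(n[1]))]
    Ms=[P(n[i])[0]@M[i] for i in (0,1)]
    X=cv2.triangulatePoints(Ms[0],Ms[1],np.array(a,float),np.array(b,float)).ravel();return X[:3]/X[3]
def proj(n,X):
    K,R,t=P(n);p=K@(R@np.asarray(X,float)+t);return p[:2]/p[2]
E
python3 - <<'E'
from h import *
np.set_printoptions(precision=4,suppress=True)
z3=lambda x,y:(430+x/5,165+y/5)
z2=lambda x,y:(310+x/3,10+y/3)
z1=lambda x,y:(235+x/3.3,255+y/3.3)
for n in("scene","top"):
    K,R,t=P(n);print(n,-R.T@t)
print("plate TL,BL,BR",[onz("top",z3(*p),.012)[:2] for p in((130,135),(110,432),(602,480))])
print("collar top",onz("top",z3(278,267),.075),onz("scene",z2(154,401),.075))
print("pivot top",onz("top",z3(269,346),.075),onz("scene",z2(192,417),.075), tri(z2(192,417),z3(269,346)))
print("knobtop",onz("top",z3(113,470),.116),onz("scene",z2(221,476),.116), tri(z2(221,476),z3(113,470)))
print("beer rim scene z=.165",onz("scene",z1(267,100),.165), "foot",onz("scene",z1(268,207),.007))
print("tumb rim z=.089",onz("scene",z1(210,280),.089), "foot",onz("scene",z1(212,325),.007))
print("gob rim z=.119",onz("scene",z1(127,412),.119), "foot",onz("scene",z1(138,465),.007))
E
```

```text
scene [0.2738 0.8324 1.2139]
top [0.3599 0.2975 1.2873]
plate TL,BL,BR [array([0.6469, 0.0266]), array([0.5213, 0.0417]), array([ 0.4962, -0.1593])]
collar top [ 0.5776 -0.0156  0.075 ] [ 0.5753 -0.0074  0.075 ]
pivot top [ 0.546  -0.0101  0.075 ] [ 0.5424 -0.0061  0.075 ] [ 0.546  -0.0125  0.0662]
knobtop [0.4936 0.0622 0.116 ] [0.4921 0.0642 0.116 ] [0.4935 0.0613 0.1118]
beer rim scene z=.165 [0.4918 0.4023 0.165 ] foot [0.491  0.4046 0.007 ]
tumb rim z=.089 [0.4867 0.4895 0.089 ] foot [0.4878 0.4901 0.007 ]
gob rim z=.119 [0.4876 0.5866 0.119 ] foot [0.4883 0.5871 0.007 ]
```

Beer glass is next: its rim at z=0.165 and its foot both give (0.491, 0.403), and the spacing of ~93 mm is right. So the shelf goes to the low ring, a lift of 35 mm. The knob is at (0.4935, 0.0615), 88 mm from the pivot at (0.546, -0.010), as it should be. Next is an approach with the jaws near the direction of the push.

```bash
cat >> h.py <<'E'
def rotj(deg):
    a=np.radians(deg);y=np.array([np.cos(a),np.sin(a),0]);z=np.array([0,0,-1.]);return np.column_stack([np.cross(y,z),y,z])
E
python3 - <<'E'
from h import *
np.set_printoptions(precision=4,suppress=True)
for d in(70,250):
    print(d,[robot.ik(p,rotj(d)) for p in((.4935,.0615,.25),(.4935,.0615,.094),(.462,-.036,.13))])
p=robot.get_state()['ee_pos'];robot.move_linear((p[0],p[1],.30),velocity=.2)
R=robot.get_state()['tool_rot'];d=70 if R[:,1]@[.34,.94,0]>0 else 250
print(d)
robot.move_ptp((.4935,.0615,.22),rotj(d))
s=robot.get_state();print(s['time'],s['ee_pos'],s['force'])
for n in("wrist","top","scene"): cv2.imwrite(f"pics/{n}1.png",robot.grab_frame(n)[:,:,::-1])
print(proj("wrist",(.4935,.0615,.116)),proj("wrist",(.577,-.013,.075)),proj("wrist",(.546,-.01,.075)))
print(robot.camera_info("wrist"))
E
```

```text
70 [array([-0.5661,  0.1681,  0.4266,  1.9067, -0.0784,  1.0829,  1.1137]), array([-0.4667,  0.3851,  0.3349,  2.046 , -0.1845,  0.7384,  1.2041]), array([-0.4698,  0.2895,  0.5552,  2.1062, -0.2116,  0.7987,  1.437 ])]
250 [array([-0.8174,  0.1931,  0.7182,  1.9135, -0.1432,  1.0861, -1.9612]), array([-0.7803,  0.4626,  0.729 ,  2.0553, -0.4368,  0.7794, -1.7052]), array([-0.7035,  0.3524,  0.8448,  2.1122, -0.3598,  0.823 , -1.5597])]
70
2.7583 [0.4936 0.0624 0.22  ] [ 0.5371  1.3549 -0.1258]
[323.0715 243.4873] [276.3805 341.8125] [266.4196 311.0703]
{'fx': 383.3436260016912, 'fy': 383.3436260016912, 'cx': 321.46264174184734, 'cy': 236.4078539974902, 'rvec': array([-2.3845, -1.6712, -0.2259]), 'tvec': array([-0.225 , -0.4527,  0.2698])}
```

View pics/wrist1.png

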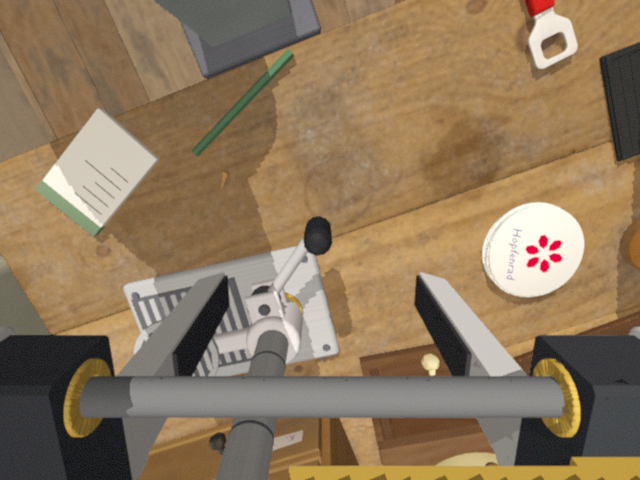

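```bash
python3 - <<'E'
from h import *
im=cv2.imread("pics/wrist1.png")
K=P("wrist")
for z in(.064,.09,.116): print(z,proj("wrist",(.4935,.0615,z)))
t=cv2.imread("pics/top1.png");s=cv2.imread("pics/scene1.png")
r=lambda i,f:cv2.resize(i,None,fx=f,fy=f,interpolation=cv2.INTER_CUBIC)
a=r(im[200:360,230:350],4);cv2.imwrite("pics/z4.png",a[:600])
K,R,t_=P("wrist");print("cam",-R.T@t_)
g=cv2.cvtColor(im,cv2.COLOR_BGR2GRAY)[205:265,295:340];m=(g<60).astype(np.uint8)
n,l,st,c=cv2.connectedComponentsWithStats(m);i=1+st[1:,4].argmax();print(st[i]+[295,205,0,0,0],c[i]+[295,205])
E
```

```text
0.064 [322.8654119  226.10615016]
0.09 [322.95988948 234.07287519]
0.116 [323.07153571 243.48732812]
cam [0.4194887  0.08733265 0.38048847]
[304 217  28  38 772] [317.65673575 235.4507772 ]
```

View pics/z4.png

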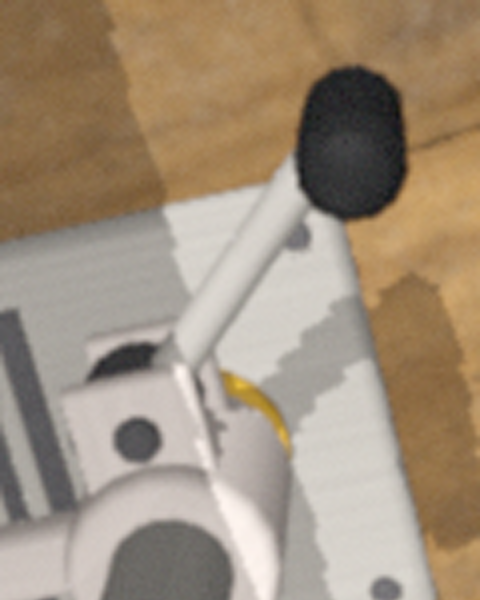

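```bash
python3 - <<'E'
from h import *
np.set_printoptions(precision=4,suppress=True)
k=onz("wrist",(317.7,235.5),.09);print("knob",k, "pivot",onz("wrist",(230+138/4,200+438/4),.075))
p=np.array([.4930,.0585])
robot.move_linear((*p,.13),velocity=.15)
cv2.imwrite("pics/w2.png",robot.grab_frame("wrist")[:,:,::-1])
print(robot.move_linear((*p,.094),velocity=.05,threshold=8))
s=robot.get_state();print(s['time'],s['ee_pos'],s['force'])
cv2.imwrite("pics/w3.png",robot.grab_frame("wrist")[:,:,::-1])
E
```

```text
knob [0.4932 0.0572 0.09  ] pivot [ 0.544 -0.011  0.075]
False
4.575 [0.4931 0.0585 0.0941] [ 1.4237 -0.5729 -0.1061]
```

View pics/w3.png

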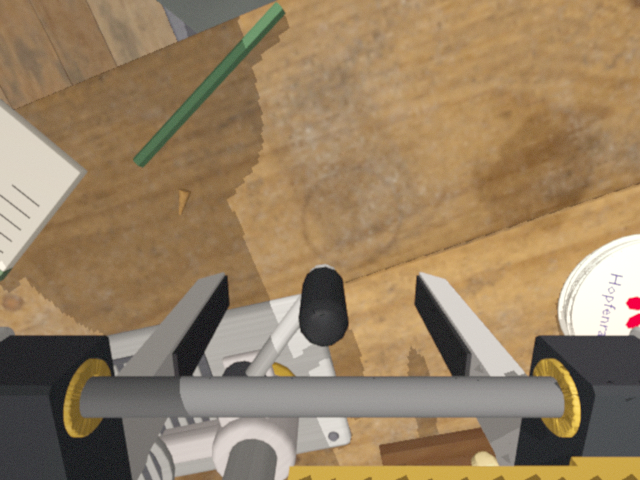

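The knob, around (323,305), stands between the fingers. I'll check it against the TCP's projection, then close.

```bash
python3 - <<'E'
from h import *
np.set_printoptions(precision=4,suppress=True)
p=robot.get_state()['ee_pos']
for z in(.064,.094,.116): print(z,proj("wrist",(p[0],p[1],z)))
im=cv2.imread("pics/w3.png");g=cv2.cvtColor(im,cv2.COLOR_BGR2GRAY)[255:355,290:360];m=(g<60).astype(np.uint8)
n,l,st,c=cv2.connectedComponentsWithStats(m);i=1+st[1:,4].argmax();print(st[i]+[290,255,0,0,0])
robot.gripper_to(0.0)
s=robot.get_state();print(s['time'],s['ee_pos'],s['force'],s['opening'])
cv2.imwrite("pics/w4.png",robot.grab_frame("wrist")[:,:,::-1])
E
```

```text
0.064 [324.6344 282.4398]
0.094 [325.1266 307.4636]
0.116 [325.6046 331.7647]
[ 299  268   49   78 2623]
5.7417 [0.493  0.0586 0.094 ] [ 0.5908 -0.317  -0.4011] 0.02087566451818529
```

View pics/w4.png

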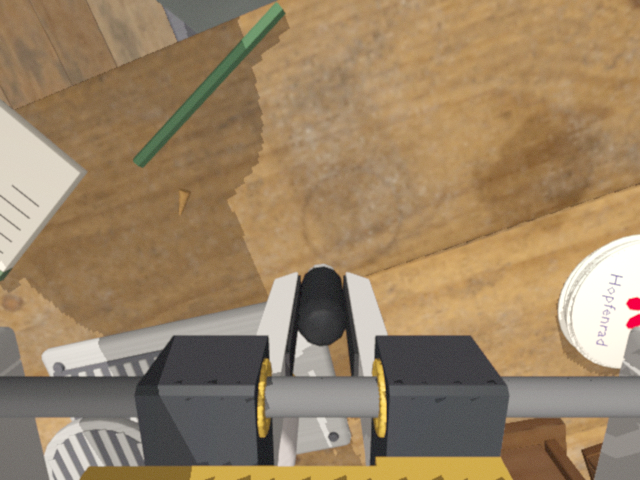

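Gripped: opening 20.9 mm, knob pixels centred between the pads. Lift 35 mm.

```bash
python3 - <<'E'
from h import *
np.set_printoptions(precision=4,suppress=True)
p=robot.get_state()['ee_pos']
robot.move_linear((p[0],p[1],p[2]+.035),velocity=.04)
robot.pause(.3)
s=robot.get_state();print(s['time'],s['ee_pos'],s['force'],s['moment'],s['opening'])
for n in("wrist","top","scene"): cv2.imwrite(f"pics/{n}5.png",robot.grab_frame(n)[:,:,::-1])
r=lambda i,f:cv2.resize(i,None,fx=f,fy=f,interpolation=cv2.INTER_CUBIC)
a=cv2.imread("pics/scene5.png");cv2.imwrite("pics/z5.png",r(a[80:200,310:440],5)[:600])
print([proj("scene",(.577,-.013,z)) for z in(.075,.11,.156,.186)])
E
```

```text
7.1167 [0.4929 0.0585 0.1289] [ 0.9858 -1.7299 -5.2463] [-0.1469 -0.2452 -0.0188] 0.02087952660393966
[array([361.6338, 141.6952]), array([362.5455, 132.1599]), array([363.8063, 118.9746]), array([364.6695, 109.9466])]
```

View pics/z5.png

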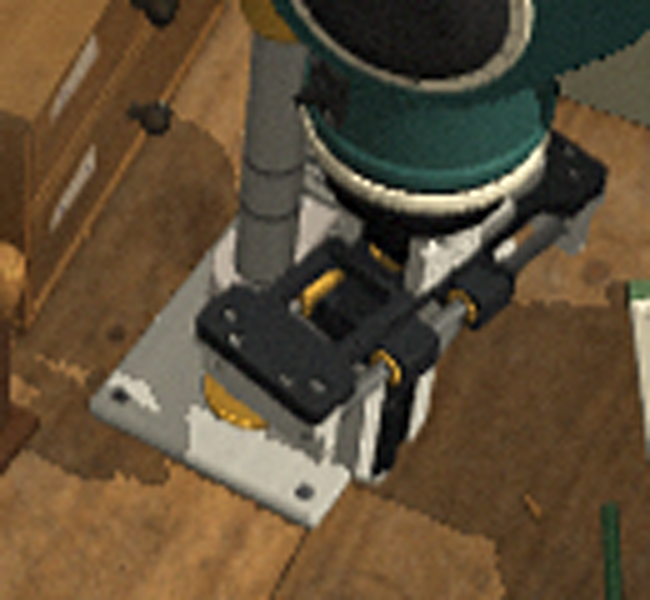

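View pics/wrist5.png

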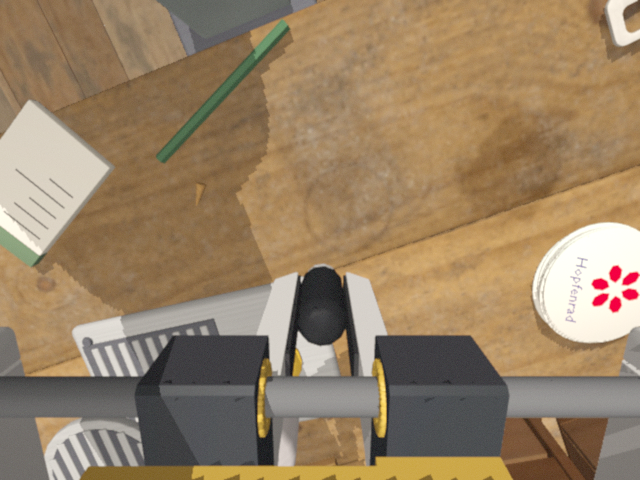

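Lift confirmed: 34.9 mm, tool carrying about 5 N, and the knob hasn't slipped in the pads. In the scene view the middle and top rings are visible at about (270,215) and (272,165) with the collar just under the low ring. Now the swing, in small arc steps with force watched.

```bash
cat > swing.py <<'E'
from h import *
import sys
np.set_printoptions(precision=4,suppress=True)
piv=np.array([.5455,-.0115]);r=.0876
def swing(a0,a1,step,z,lim):
    a=a0
    while a<a1:
        a=min(a+step,a1);q=np.radians(a);u=np.array([np.cos(q),np.sin(q)]);tn=np.array([-u[1],u[0]])
        robot.move_linear((*(piv+r*u),z),velocity=.05)
        s=robot.get_state();f=s['force'];d=s['ee_pos'][:2]-piv
        print(round(s['time'],2),a,"act %.1f"%np.degrees(np.arctan2(d[1],d[0])%(2*np.pi)),s['ee_pos'],"Ft %.1f Fr %.1f Fz %.1f"%(f[:2]@tn,f[:2]@u,f[2]),"op %.4f"%s['opening'],flush=True)
        if -(f[:2]@tn)>lim or np.linalg.norm(f)>45: print("stop");break
E
python3 - <<'E'
from swing import *
swing(127,157,5,.129,22)
E
```

```text
7.58 132 act 132.1 [0.4865 0.0538 0.129 ] Ft -1.2 Fr 2.9 Fz -5.6 op 0.0212
7.88 137 act 136.9 [0.481  0.0487 0.129 ] Ft -3.7 Fr 4.5 Fz -5.4 op 0.0212
8.18 142 act 141.9 [0.4758 0.0432 0.1289] Ft -3.9 Fr 7.2 Fz -5.0 op 0.0210
8.47 147 act 147.1 [0.4708 0.0368 0.1287] Ft -2.3 Fr 8.4 Fz -4.2 op 0.0211
8.78 152 act 152.3 [0.467  0.0298 0.1286] Ft 0.1 Fr 6.7 Fz -4.7 op 0.0210
9.07 157 act 157.3 [0.4636 0.0227 0.1286] Ft 0.1 Fr 6.4 Fz -5.7 op 0.0210
```

```bash
python3 - <<'E'
from swing import *
swing(157,203,4,.1293,22)
for n in("wrist","top"): cv2.imwrite(f"pics/{n}6.png",robot.grab_frame(n)[:,:,::-1])
E
```

```text
9.35 161 act 161.1 [0.4616 0.0172 0.1289] Ft 0.4 Fr 6.3 Fz -5.0 op 0.0210
9.62 165 act 164.9 [0.4602 0.0115 0.1291] Ft -2.5 Fr 4.4 Fz -4.5 op 0.0213
9.9 169 act 169.0 [0.4589 0.0053 0.1292] Ft -6.4 Fr 5.2 Fz -4.6 op 0.0212
10.18 173 act 172.5 [ 0.4582 -0.      0.1292] Ft -7.6 Fr 4.0 Fz -4.8 op 0.0209
10.45 177 act 177.0 [ 0.4579 -0.0068  0.1293] Ft 2.3 Fr 0.2 Fz -5.5 op 0.0210
10.72 181 act 181.0 [ 0.4574 -0.0131  0.1291] Ft 1.5 Fr -0.5 Fz -7.7 op 0.0210
11.0 185 act 185.0 [ 0.4573 -0.0192  0.129 ] Ft -8.2 Fr 10.8 Fz -1.2 op 0.0212
11.28 189 act 188.2 [ 0.4577 -0.0242  0.1288] Ft -10.4 Fr 10.1 Fz -2.8 op 0.0209
11.55 193 act 189.3 [ 0.4585 -0.0258  0.1285] Ft -40.8 Fr 5.3 Fz -3.5 op 0.0210
stop
```

View pics/wrist6.png

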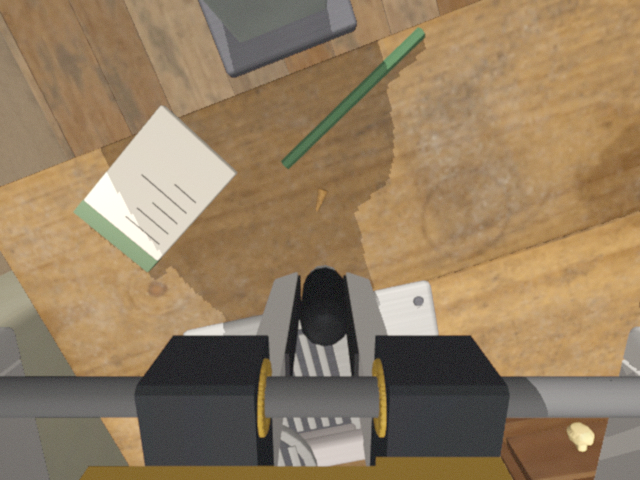

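Hard stop at 189.3° (41 N, swept 1.09 rad; from a start angle of 0–0.3 rad that fits 1.25). I'll ease the push a little and check height and slip.

```bash
python3 - <<'E'
from swing import *
q=np.radians(190.3);u=np.array([np.cos(q),np.sin(q)])
robot.move_linear((*(piv+r*u),.129),velocity=.05);robot.pause(.5)
s=robot.get_state();tn=np.array([-u[1],u[0]]);f=s['force'];d=s['ee_pos'][:2]-piv
print(s['time'],s['ee_pos'],"act",np.degrees(np.arctan2(d[1],d[0]))%360,f[:2]@tn,f[:2]@u,f,s['opening'])
for n in("wrist","top","scene"): cv2.imwrite(f"pics/{n}7.png",robot.grab_frame(n)[:,:,::-1])
for w in("w4","wrist5","wrist7"):
    im=cv2.imread(f"pics/{w}.png");g=cv2.cvtColor(im,cv2.COLOR_BGR2GRAY)[255:355,300:346]
    print(w,[ "%d"%v for v in g[:,23][5:100:3]])
r_=lambda i,f:cv2.resize(i,None,fx=f,fy=f,interpolation=cv2.INTER_CUBIC)
a=cv2.imread("pics/scene7.png");cv2.imwrite("pics/z7.png",r_(a[80:200,310:440],5)[:600])
a=cv2.imread("pics/top7.png");cv2.imwrite("pics/z8.png",r_(a[165:285,430:590],5)[:600])
E
```

```text
12.4 [ 0.4583 -0.0248  0.1286] act 188.6963623941551 -21.86168586861663 -3.1173728973338757 [-0.8418 22.0668 -6.7446] 0.02153779131069451
w4 ['144', '162', '127', '40', '43', '46', '46', '47', '41', '42', '39', '36', '45', '48', '53', '53', '54', '73', '77', '76', '66', '61', '62', '63', '58', '55', '58', '55', '45', '153', '163', '169']
wrist5 ['136', '158', '120', '42', '47', '47', '41', '43', '50', '39', '45', '39', '33', '44', '52', '48', '59', '69', '75', '65', '67', '63', '62', '60', '53', '57', '49', '51', '61', '216', '213', '212']
wrist7 ['123', '120', '114', '28', '31', '22', '27', '32', '32', '25', '29', '30', '34', '31', '28', '30', '32', '33', '46', '55', '56', '47', '52', '45', '46', '45', '47', '45', '40', '111', '161', '174']
```

View pics/z7.png

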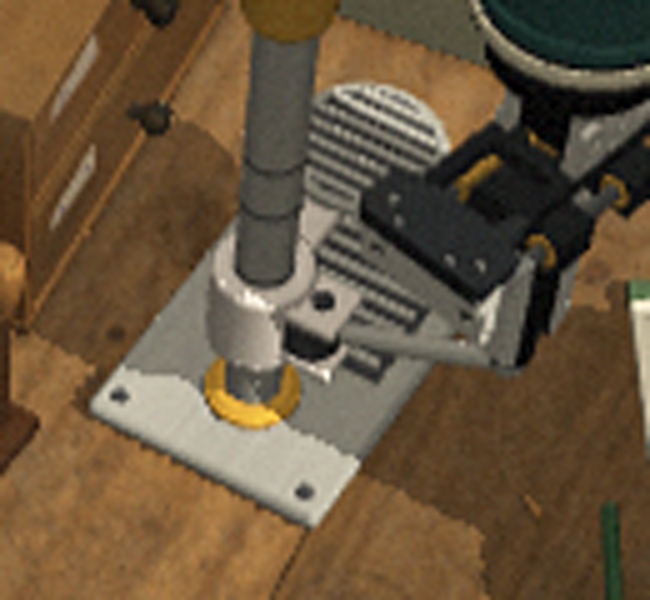

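View pics/z8.png

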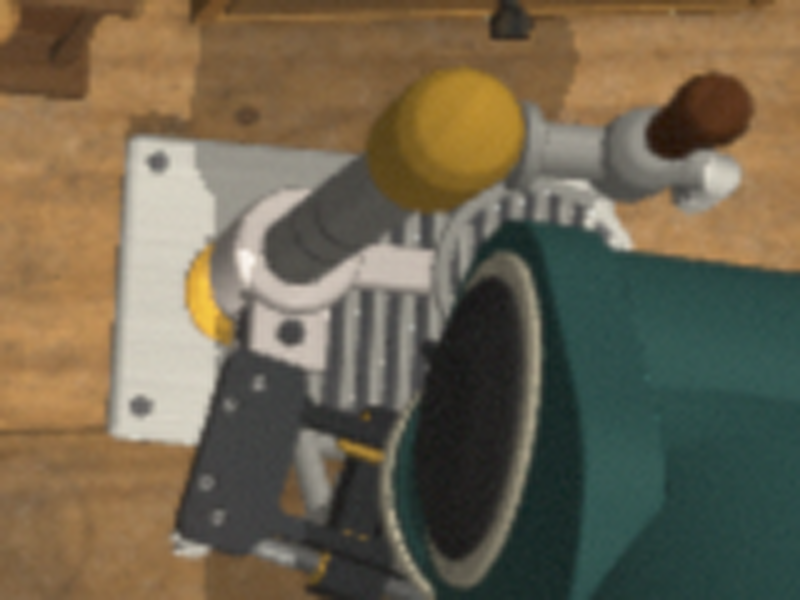

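View pics/scene7.png

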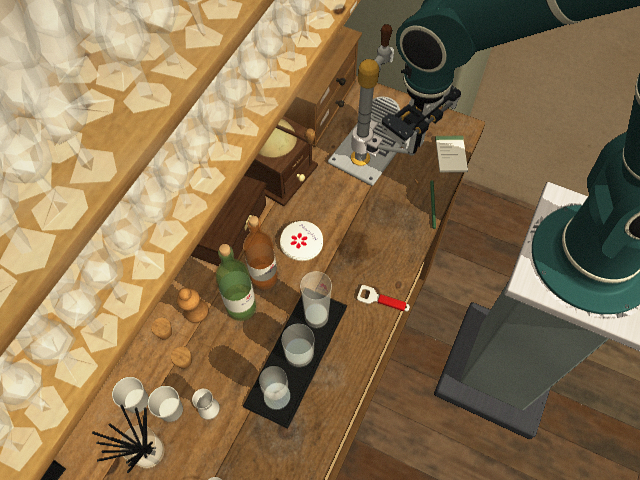

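```bash
python3 - <<'E'
from swing import *
print("pred collar centre top",proj("top",(.577,-.013,.11)),"z8",(np.array(proj("top",(.577,-.013,.11)))-[430,165])*5)
for a in(189.3,188.3,189.7):
    q=np.radians(a);u=np.array([np.cos(q),np.sin(q)])
    robot.move_linear((*(piv+r*u),.129),velocity=.05);robot.pause(.4)
    s=robot.get_state();tn=np.array([-u[1],u[0]]);f=s['force'];d=s['ee_pos'][:2]-piv
    print(a,round(s['time'],1),s['ee_pos'],"act",np.degrees(np.arctan2(d[1],d[0]))%360,f[:2]@tn,f[:2]@u,f[2],s['opening'])
cv2.imwrite("pics/scene9.png",robot.grab_frame("scene")[:,:,::-1])
E
```

```text
pred collar centre top [488.7839 215.414 ] z8 [293.9195 252.0699]
189.3 13.2 [ 0.4582 -0.0245  0.1288] act 188.47713033170697 -12.38416443344385 5.801818530333895 -0.7825853800301088 0.020918629505026935
188.3 13.8 [ 0.4582 -0.024   0.1288] act 188.14618740349007 -5.678607124273356 5.122627826993378 -1.7843401080800838 0.02095370681868988
189.7 14.5 [ 0.4582 -0.0246  0.1288] act 188.5688018186225 -16.43412166221127 4.830669182110008 0.3233925345691274 0.02094721705329496
```

```bash
python3 - <<'E'
from h import *
r=lambda i,f:cv2.resize(i,None,fx=f,fy=f,interpolation=cv2.INTER_CUBIC)
a=r(cv2.imread("pics/scene9.png")[105:160,340:385],10)
b=r(cv2.imread("pics/scene0.png")[105:160,340:375],10)
cv2.imwrite("pics/z9.png",np.hstack([b,a])[:600,:800])
c=np.array([.577,-.013])
for z in(.075,.11,.156,.186):  # near-side rim points
    K,R,t=P("scene");o=(-R.T@t)[:2]-c;n=o/np.linalg.norm(o)
    print(z,"col near",(proj("scene",(*(c+n*.014),z))-[340,105])*10+[350,0],"collar near",(proj("scene",(*(c+n*.025),z))-[340,105])*10+[350,0])
E
```

```text
0.075 col near [561.7900866  414.50956695] collar near [558.18668386 452.19433068]
0.11 col near [570.85199328 319.73919669] collar near [567.20378617 357.89252921]
0.156 col near [583.38586342 188.6586685 ] collar near [579.67813487 227.43448246]
0.186 col near [591.96987471  98.88617831] collar near [588.2230227 138.0711495]
```

View pics/z9.png

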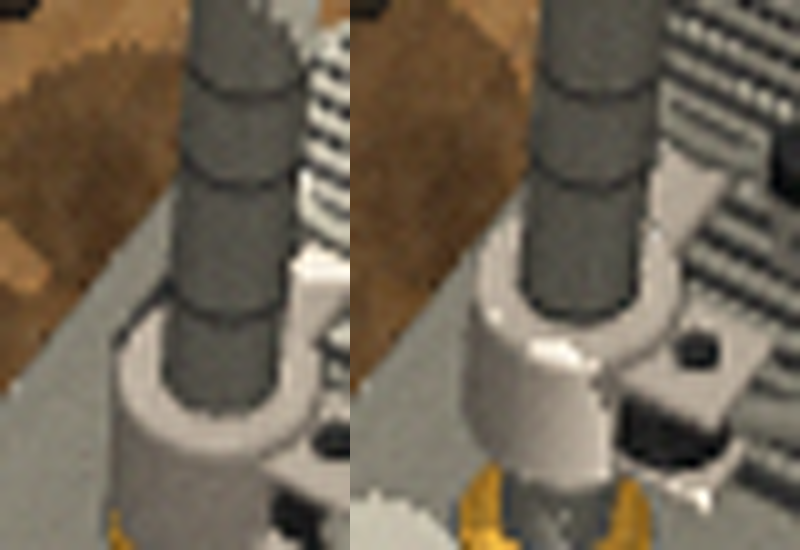

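The collar's inner top edge is at row ~318, where the low ring was at the start (row ~318), so it is level; 6 mm off would be about 16 rows. Handing in.

```bash
python3 - <<'E'
from rig import robot
robot.sign_off()
s=robot.get_state();print(s['time'],s['ee_pos'],s['force'],s['opening'])
E
```

```text
the job is handed in; nothing more can be done
the job is handed in; nothing more can be done
```

The shelf is on the lowest ring with the lever closed and the knob still held. I handed it in after about 14.6 s on the robot's clock. No verdict was reported.

- **Which glass:** the tall beer glass stands nearest the tower. Its rim and foot give the same position only at its stated height, so I used the lowest ring.
- **Lift and swing:** I gripped the knob and lifted it 35 mm with the lever still open. I then swung the lever about 62° counterclockwise until it met a hard stop (41 N). I eased the push to about 16 N and kept it there.
- **Shelf height:** in the last picture the collar's top edge lies where the lowest ring was at the start. The tool height (128.8 mm, from 94.0 mm when gripped) puts the lift at 34.8 mm. A rougher reading of the collar's centre in an earlier picture gave about 31 ± 4 mm, but I trusted the direct comparison with the ring.
- **Grip:** the fingers measured 20.9 mm on the 22 mm knob, and no slip showed in the wrist pictures.
- **Glasses:** they stand unmoved in the scene picture taken after the swing.
- **Not measured directly:** I took the lever as fully closed from the force rise. The swing fits 1.25 rad if it started at about 0.16 rad, within the stated range.

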